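# Try the parts case lid, free its lock if caught, and hold it open

## Task

The metal parts case on the bench may or may not be locked, and you cannot see which: first leave the lever on its right side as it is and lift gently on the lid's bow handle to find out. If the lid is caught, let it down gently, swing the lever by its upright knob all the way round to its end stop, and lift again. Finish while still holding the lid open with the gripper at about 60 degrees, steady, so that a colleague can take out a chuck insert (the lid falls shut if let go), and do not disturb the bottles, jar and other things standing round the case.

Things in the scene. Friction and masses are not known exactly. Their poses are not given: they have to be found in the camera images.
- case: the fixed aluminium parts case, 160 (x) x 200 (y) x 70 mm high, walls 4 mm; origin at the centre of its underside on the bench, its front is its -x side, its left +y; it does not move when pulled. A grey lock housing 64 x 60 x 72 mm high is joined to its right (-y) side, centred 30 mm ahead of the case's centre (x -0.030, y -0.1305). A hidden bolt in the housing may hold the lid; sliding the bolt clear is what the lever does, and the bolt then stays clear
- lid (a joint): angle of the lid about its level hinge along the case's back edge, rad: 0 shut, grows as the front rises, stop at 1.3. Plain hinge, no stay: it falls shut when let go. A caught lid rises only about 0.04 rad (5 mm at the handle) and then stops hard; a free one keeps rising. A bolt that only just nips the lid may slip off under a hard pull, and the lid is then free. Lifting at the handle takes about 2 to 4 N. About 60 degrees is 1.05
- lid_handle (a point): middle of the straight bar of the bow handle on the lid: a round steel bar 10 mm thick, 44 mm long along the lid's y, its axis 40 mm above the lid's top face and 116 mm above the bench when shut, 30 mm behind the lid's front edge; open gap under the bar 35 mm. The bar lies 134 mm ahead of and 46 mm above the hinge line. Axes: the lid's (x back to the hinge, z away from the lid)
- lid_hinge (a point): point on the hinge line at the middle of the case's back edge, 70 mm above the bench; its axes turn with the lid, y along the hinge
- lever (a joint): angle of the release lever on top of the lock housing, about a vertical pivot, rad: near 0 (0 to 0.2) as found, the arm pointing to the case's front (-x); grows anticlockwise seen from above until at 1.57 the arm points to the case's right (-y) against its end stop. Light friction, about 1 N at the knob, up to 4 N while it pushes the bolt; it stays where it is left
- lever_knob (a point): middle of the lever's upright black knob: a round post 14 mm across and 36 mm tall, from 81 to 117 mm above the bench, 55 mm from the pivot; this point is 99 mm above the bench
- lever_pivot (a point): the lever's pivot on top of the housing, 72 mm above the bench; its axes turn with the lever, -x along the arm to the knob
- bottle_left: amber dropper bottle 33 mm across, 79 mm tall, loose, standing left of the case; origin at the centre of its base
- bottle_right: amber dropper bottle 33 mm across, 79 mm tall, loose, standing behind the lock housing; origin at the centre of its base
- jar: clear jar with white screw lid, 62 mm across, 68 mm tall, loose, on the right of the bench; origin at the centre of its base
- spray: white trigger spray bottle, 63 x 76 mm, 197 mm tall, loose, at the right rear; origin at the centre of its base
- vee: white V block 52 x 90 x 30 mm, loose, at the left rear; origin at the centre of its base

How it is judged:
By the outcome, as a careful person would: the job done as asked, in the order asked, and still so for the second after the job is handed in, while the arm keeps its last pose, push and grip.
It also fails if it takes over 67 s, if anything falls off the work surface, if the arm or the gripper's body presses on something with over 40 N, if the wrist force passes 120 N, or if a joint passes its speed limit or range.

## Robot

A 6-joint arm with a two-finger parallel gripper is mounted at the origin on a cart in front of the work surface, level with it; the furniture and walls round the work are solid. World frame = base frame: x ahead of the robot, y to its left, z up, the work surface at z = 0. Lengths are in m, angles in rad, forces in N, time in s.
With the tool pointing down it reaches from about 0.225 to 0.875 m from the base axis. Payload 3.4 kg.
Tool frame: the origin (TCP) lies between the finger pads; the fingertips stand 8 mm ahead of it and the grasp point (between the pads) lies 11 mm behind it; z points along the fingers, y is the line along which they close (so a half turn about z gives the same grasp; the last joint's range is limited). The gripper opens to 85 mm and grips with 20 to 120 N. Pads are 22 mm wide; open, the fingers measure 114 mm over their backs; the gripper's body (76 mm by 85 mm) begins 54 mm behind the grasp point. The pads swing forward as they close: fully open they stand 13 mm farther back than shut.
Start: joints at [-1.41, 0.276, 1.505, -0, 1.361, -0.121], TCP at [0.16, -0.552, 0.239] pointing down, gripper open.
Joint ranges: [-2.89, 2.89], [-0.75, 2.08], [0.22, 2.7], [-1.18, 4.32], [0.11, 2.71], [-2.7, 2.7]. Speed limits (rad/s): [2.57, 2.57, 3.14, 3.14, 3.14, 3.14].

## Interface

Orientations are given as a unit quaternion [w, x, y, z].
In Python, from rig import manip gives the robot as it stands.
- The arm moves only by the tool move_arm, never from a script. Its argument "deltas" is a list that holds one entry, the list of rows, each a list of 5 numbers: the shift along the tool's x, y, z normalised to -1 to 1, where 1 is 80 cm, then the turn about the tool's z normalised to -1 to 1, where 1 is 120 degrees, then the closure, from -1 (fully open) to 1 (shut). In form: [[[tx, ty, tz, twist, grip], ...]]. A call has 1 to 12 rows; each row is the pose to reach, as a shift and turn from the pose commanded when the call began, along the tool's axes at that moment; what a row does not reach only later rows make up. A row lasts 1/10 s, in which the tool goes at most 50 mm and 8.59 degrees, less where a joint would pass 70% of its speed; a pose out of reach is approached as far as the arm can. A call with a number of a shift or a turn outside -1 to 1 is refused whole. A call with a gripper value outside its range is refused whole. The fingers move at their own pace and stop on an object; "squeeze" is the grip in N (left out, the last holds). Time passes only in rows, so rows that repeat a pose let the fingers close. It gives the time, the measured TCP pose, the force, the opening and the grip force at its end, in the units of the state.
- manip.get_state(): the state, without advancing time (a new reading comes with each control period).
- manip.get_image(name): name is "side" or "top" or "wrist"; returns the picture (420x560x3 uint8, red, green, blue); there is no depth.
- manip.camera_params(name): a dict with "fx", "fy", "cx", "cy" (pixels), "dist" ([k1, k2, p1, p2, k3] as OpenCV has them; the pictures are not rectified), "R" (3x3) and "t" (3): a world point X has camera coordinates R X + t; the wrist camera has in their place "tool_from_camera" (4x4, takes a point from camera to tool coordinates, whose origin is the TCP and whose axes are the flange's). Camera axes: x right, y down, z forward; pixel columns grow to the right and rows downward; lengths in m; the calibration is good to about 2 mm. A picture is of the moment at which its call begins: read the wrist's pose just before it. camera_params takes no time and is no camera call.
- manip.sign_off(): hands the job in; it is judged then, once.
The state is a dict: "clock": time; "qpos": joint angles; "qd": joint speeds; "effort": joint torques, N m; "position": TCP position; "ee_rot": TCP orientation; "contact_force": force on the tool from outside, world axes, zero at the start; "moment": the same for the moment, N m; "width": finger opening in m; "gripper_force": force on a finger pad.
Only numpy, scipy, OpenCV 4.12 (cv2) and the standard library are available. Lean on these libraries where they do the work, as an engineer would, in place of code of your own. Each camera call takes 0.05 s, during which the arm holds its last target. There are 200 camera calls.

## Working session

There is one attempt and no reset: what is moved stays moved. The work goes in short steps, Python scripts to look and compute and a tool call to move; the robot and the scene stay as the last step left them, time stands still between calls to the robot, and variables do not carry over. Pictures are saved under pics/ and viewed, at most 10 in all, crops included, and the job is handed in when it is done.

Besides the shell and the picture viewer there is one more tool, called after "Call:" as name(argument=value, ...), one argument or row to a line, values as JSON. move_arm: Moves the arm, as the interface text tells. Scaled input: -1 to 1 covers 80 cm each way for a shift and 120 degrees each way for a turn. Its arguments: {"type":"object","properties":{"deltas":{"type":"array","items":{"type":"array","items":{"type":"array","items":{"type":"number","minimum":-1,"maximum":1}}}},"squeeze":{"type":"number"}},"required":["deltas"]}

```bash
mkdir -p pics; ls; python3 - <<'E'
from rig import manip
import cv2,numpy as np
for n in("side","top"):
    im=manip.get_image(n); cv2.imwrite(f"pics/{n}0.png",im[:,:,::-1])
    p=manip.camera_params(n); print(n,p)
print(manip.camera_params("wrist")); print(manip.get_state())
E
```

```text
pics
side {'fx': 405.4279963302013, 'fy': 405.4279963302013, 'cx': 273.6680075440711, 'cy': 206.4765480770409, 'dist': array([0.01179342, 0.        , 0.        , 0.        , 0.        ]), 'R': array([[-9.69853869e-01, -2.43687123e-01,  2.41536199e-04],
       [-1.52136340e-01,  6.04714720e-01, -7.81776593e-01],
       [ 1.90362828e-01, -7.58245800e-01, -6.23558578e-01]]), 't': array([0.48544749, 0.2053967 , 0.87184448])}
top {'fx': 530.1337160301135, 'fy': 530.1337160301135, 'cx': 273.8037979297518, 'cy': 210.37734106035757, 'dist': array([-0.00387515,  0.        ,  0.        ,  0.        ,  0.        ]), 'R': array([[-0.02622553, -0.9996551 ,  0.00138036],
       [-0.98811097,  0.02571338, -0.15157682],
       [ 0.15148904, -0.00533914, -0.98844452]]), 't': array([-0.05227394,  0.52986571,  1.40105415])}
{'fx': 297.42987504551957, 'fy': 297.42987504551957, 'cx': 280.72832973693255, 'cy': 205.03606239074384, 'dist': array([-0.02290904,  0.        ,  0.        ,  0.        ,  0.        ]), 'tool_from_camera': array([[-9.13636557e-04, -9.46799609e-01, -3.21822413e-01,
         8.267945
[... 252 characters left out ...]
00000e+00]])}
{'clock': 0.1, 'qpos': array([-1.41001036e+00,  2.76578285e-01,  1.50598687e+00,  8.73778346e-07,
        1.36068788e+00, -1.21011540e-01]), 'qd': array([ 0.00068194, -0.00050941, -0.00288903,  0.00081693,  0.0025516 ,
        0.00274011]), 'effort': array([ 2.63088432e-04, -4.17701411e+01, -2.46405458e+01, -2.02431843e-04,
        5.79514788e-03,  1.29882707e-05]), 'position': array([ 0.15981561, -0.55188777,  0.23850749]), 'ee_rot': array([-8.30035607e-04,  9.90089853e-01,  1.40432878e-01, -1.60819810e-05]), 'contact_force': array([-0.139527  ,  0.36258758, -0.58293108]), 'moment': array([0.04309894, 0.00311716, 0.04514533]), 'gripper_force': 0.0, 'width': 0.0853288485522982}
```

View pics/top0.png

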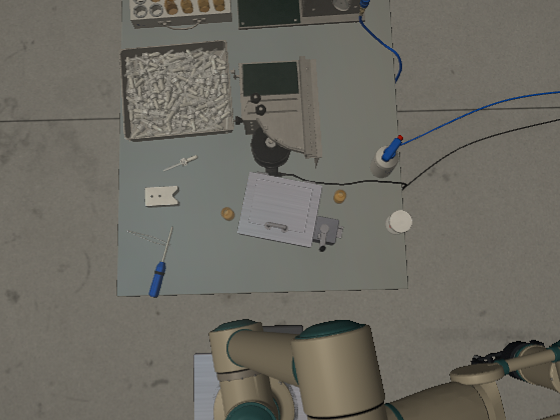

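View pics/side0.png

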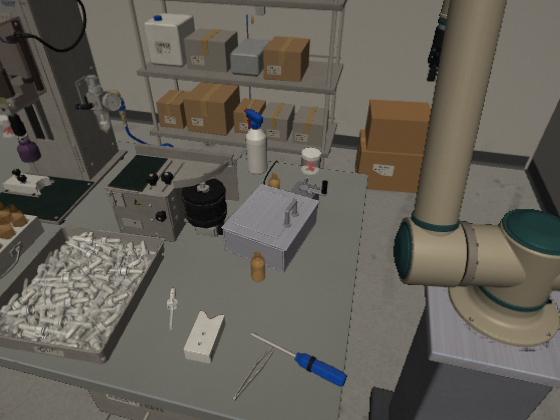

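The top view shows the lid with corners near (250,173), (323,184), (311,246) and (238,234), the handle near (276,227), the knob near (322,249), and bottles at (228,214) and (340,197). The side view shows the same case at (270,225). Next I'll measure from an enlarged crop.

```bash
cat > h.py <<'E'
import numpy as np,cv2
from rig import manip
from scipy.spatial.transform import Rotation as Ro
def ray(n,uv,st=None):
    p=manip.camera_params(n);K=np.array([[p['fx'],0,p['cx']],[0,p['fy'],p['cy']],[0,0,1]])
    u=cv2.undistortPoints(np.array([[uv]],float),K,p['dist'])[0,0];d=np.array([u[0],u[1],1.])
    if n=='wrist':
        T=p['tool_from_camera'];q=st['ee_rot'];R=Ro.from_quat([q[1],q[2],q[3],q[0]]).as_matrix()
        return R@T[:3,3]+st['position'],R@T[:3,:3]@d
    return -p['R'].T@p['t'],p['R'].T@d
def onz(n,uv,z,st=None):
    o,d=ray(n,uv,st);return o+d*(z-o[2])/d[2]
E
python3 - <<'E'
from h import *
im=cv2.imread('pics/top0.png')
c=im[150:270,210:360];cv2.imwrite('pics/topc.png',cv2.resize(c,None,fx=5,fy=5,interpolation=cv2.INTER_CUBIC))
g=cv2.cvtColor(im,cv2.COLOR_BGR2GRAY)
# lid mask
hsv=cv2.cvtColor(im,cv2.COLOR_BGR2HSV)
print(im[200,280],im[260,280],im[228,325],im[227,276],im[249,322])
for n,uv,z in [('LB',(250,173),.076),('RB',(323,184),.076),('RF',(311,246),.076),('LF',(238,234),.076),('handle',(276,227),.116),('knob',(322,249),.117),('bl',(228,214),.079),('br',(340,197),.079),('jar',(400,222),.068),('spray',(385,160),.1)]:
    print(n,onz('top',uv,z).round(4))
E
```

```text
[134 133 134] [110 115 113] [110 112 116] [100  98 100] [31 32 32]
LB [ 0.6258 -0.0048  0.076 ]
RB [ 0.5907 -0.1992  0.076 ]
RF [ 0.4258 -0.161   0.076 ]
LF [0.4624 0.03   0.076 ]
handle [ 0.4735 -0.0702  0.116 ]
knob [ 0.414  -0.1857  0.117 ]
bl [0.5159 0.0554 0.079 ]
br [ 0.5538 -0.2426  0.079 ]
jar [ 0.4841 -0.4006  0.068 ]
spray [ 0.6463 -0.3634  0.1   ]
```

View pics/topc.png

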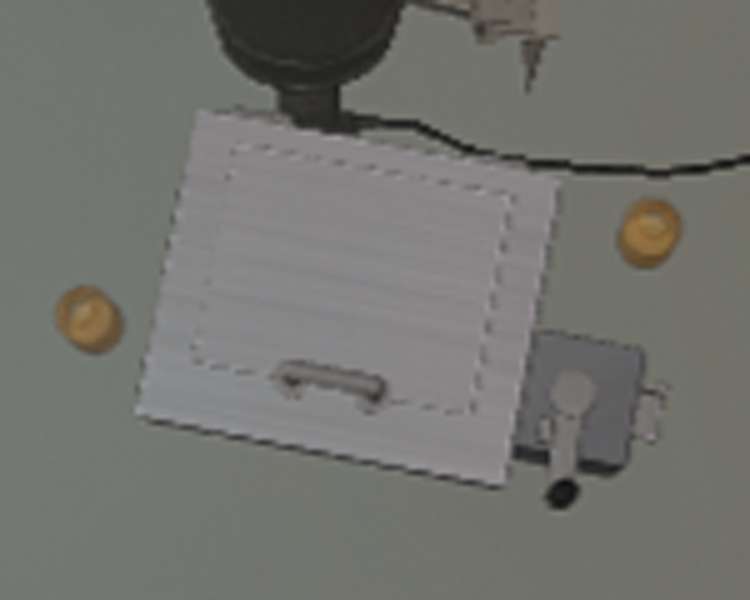

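The crop shows the bar centred near full-image (276,225.4), the knob top near (322.6,248.4), the pivot near (324.4,228), and both bottles clear of the case. The case yaw is about -11.5°. Next I'll move over the case for a wrist view.

```bash
cat >> h.py <<'E'
def R(st):
    q=st['ee_rot'];return Ro.from_quat([q[1],q[2],q[3],q[0]]).as_matrix()
def go(target,yang=None):
    st=manip.get_state();M=R(st);d=M.T@(np.array(target)-st['position'])
    a=np.degrees(np.arctan2(M[1,1],M[0,1]));tw=0 if yang is None else -((yang-a+180)%360-180)
    print('pos',st['position'].round(4),'yang',a.round(2),'delta',(d/.8).round(4),'tw',round(tw/120,4),'n',np.linalg.norm(d)/.05,abs(tw)/8.59,'t',st['clock'],'F',st['contact_force'].round(2))
E
python3 - <<'E'
from h import *
go((.45,-.12,.30),-11.5)
E
```

```text
pos [ 0.1598 -0.5519  0.2385] yang -73.85 delta [ 0.4986 -0.4178 -0.0761] tw -0.5196 n 10.478842571995594 7.258928210142272 t 0.1 F [-0.14  0.36 -0.58]
```

Call:
move_arm(
  deltas=[
    [[0,0,-0.0761,0,-1],[0.5,-0.418,-0.0761,-0.52,-1],[0.5,-0.418,-0.0761,-0.52,-1],[0.5,-0.418,-0.0761,-0.52,-1],[0.5,-0.418,-0.0761,-0.52,-1],[0.5,-0.418,-0.0761,-0.52,-1],[0.5,-0.418,-0.0761,-0.52,-1],[0.5,-0.418,-0.0761,-0.52,-1],[0.5,-0.418,-0.0761,-0.52,-1],[0.5,-0.418,-0.0761,-0.52,-1],[0.5,-0.418,-0.0761,-0.52,-1],[0.5,-0.418,-0.0761,-0.52,-1]],
  ],
)

```text
clock: 1.3
position: [0.4525, -0.1162, 0.3]
ee_rot: [-0.0, 0.773, 0.634, 0.001]
contact_force: [-0.3, -0.9, -0.1]
width: 0.0852
gripper_force: 0.0
```

```bash
python3 - <<'E'
from h import *
go((.45,-.12,.30),-11.5)
im=manip.get_image('wrist');cv2.imwrite('pics/w1.png',cv2.resize(im[:,:,::-1],None,fx=1.4,fy=1.4,interpolation=cv2.INTER_CUBIC))
cv2.imwrite('pics/w1raw.png',im[:,:,::-1])
E
```

```text
pos [ 0.4525 -0.1162  0.3   ] yang -11.24 delta [-0.0052 -0.0022 -0.    ] tw 0.0022 n 0.0907372458702291 0.030666640445824178 t 1.3 F [-0.31 -0.89 -0.11]
```

View pics/w1.png

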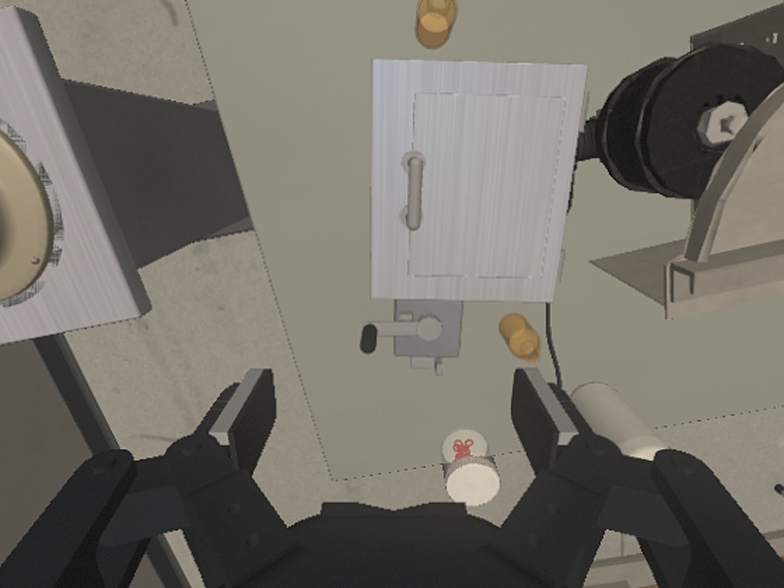

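The wrist view shows the bar from (415,160) to (413,225), the lid corners at (373,60), (587,66), (552,302) and (371,299), and the knob from (371,328) at its base to (368,346) at its top. The pivot is at (429,327).

```bash
python3 - <<'E'
from h import *
st=manip.get_state()
P={}
for n,uv,z in [('LF',(373,60),.076),('LB',(587,66),.076),('RB',(552,302),.076),('RF',(371,299),.076),('b1',(416,160),.116),('b2',(413.5,225),.116),('knobtop',(368.5,346),.117),('knobbase',(371,328),.081),('pivot',(429,327),.08)]:
    P[n]=onz('wrist',(uv[0]/1.4,uv[1]/1.4),z,st); print(n,P[n].round(4))
def yaw(a,b):
    d=P[b]-P[a];return np.degrees(np.arctan2(d[1],d[0]))
print(yaw('LF','LB'),yaw('RF','RB'),yaw('RF','LF')-90,yaw('RB','LB')-90,yaw('b2','b1')-90)
print('lens',[np.linalg.norm(P[a]-P[b]).round(4) for a,b in(('LF','LB'),('RF','RB'),('RF','LF'),('b1','b2'))])
for n,uv,z in(('bar',(276,225.4),.116),('knobtop',(322.6,248.4),.117),('pivot',(324.4,228),.08)): print('top',n,onz('top',uv,z).round(4))
# from corners by known size
c=(P['LF']+P['RF']+P['LB']+P['RB'])/4
print('c',c)
for y in(-10.8,-12):
    a=np.radians(y);ex=np.array([np.cos(a),np.sin(a),0]);ey=np.array([-ex[1],ex[0],0])
    for n in('b1','b2','pivot','knobtop'):
        d=P[n]-c;print(y,n,(d@ex).round(4),(d@ey).round(4))
E
```

```text
LF [0.4671 0.0322 0.076 ]
LB [ 0.6304 -0.0037  0.076 ]
RB [ 0.5877 -0.196   0.076 ]
RF [ 0.424  -0.1603  0.076 ]
b1 [ 0.4845 -0.0462  0.116 ]
b2 [ 0.4741 -0.0932  0.116 ]
knobtop [ 0.4181 -0.187   0.117 ]
knobbase [ 0.4186 -0.1866  0.081 ]
pivot [ 0.4716 -0.1966  0.08  ]
-12.392466113120308 -12.297116784964015 -12.618311451163194 -12.499943116092425 -12.556774184043235
lens [np.float64(0.1672), np.float64(0.1676), np.float64(0.1972), np.float64(0.0482)]
top bar [ 0.4776 -0.0703  0.116 ]
top knobtop [ 0.4155 -0.1873  0.117 ]
top pivot [ 0.4719 -0.1977  0.08  ]
c [ 0.52731139 -0.08196564  0.076     ]
-10.8 b1 -0.0487 0.0271
-10.8 b2 -0.0502 -0.021
-10.8 pivot -0.0332 -0.1231
-10.8 knobtop -0.0876 -0.1237
-12 b1 -0.0493 0.0261
-12 b2 -0.0497 -0.0221
-12 pivot -0.0306 -0.1237
-12 knobtop -0.085 -0.1255
```

```bash
python3 - <<'E'
from h import *
go((.4785,-.070,.105),-12.4)
E
```

```text
pos [ 0.4536 -0.115   0.2999] yang -11.18 delta [0.0602 0.0193 0.2439] tw 0.0101 n 4.031529065019485 0.14154900584092642 t 1.35 F [1.45 1.33 0.27]
```

Call:
move_arm(
  deltas=[
    [[0.06,0.0193,0.0,0.01,-1],[0.06,0.0193,0.06,0.01,-1],[0.06,0.0193,0.12,0.01,-1],[0.06,0.0193,0.15,0.01,-1],[0.06,0.0193,0.15,0.01,-1],[0.06,0.0193,0.15,0.01,-1]],
  ],
)

```text
clock: 1.95
position: [0.476, -0.0763, 0.1805]
ee_rot: [0.0, 0.781, 0.625, -0.0]
contact_force: [-0.6, -0.5, 0.6]
width: 0.0852
gripper_force: 0.0
```

```bash
python3 - <<'E'
from h import *
go((.4785,-.070,.105),-12.4)
im=manip.get_image('wrist');st=manip.get_state()
cv2.imwrite('pics/w2.png',im[:,:,::-1])
E
```

```text
pos [ 0.476  -0.0763  0.1805] yang -12.67 delta [0.0084 0.0014 0.0943] tw -0.0023 n 1.515719308814897 0.03177954645544108 t 1.95 F [-0.62 -0.51  0.57]
```

View pics/w2.png

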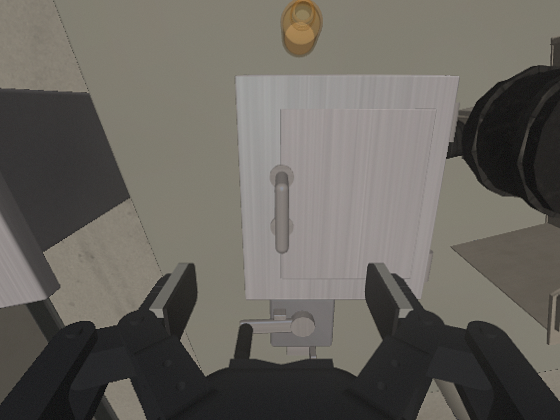

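The bar now runs from (282,174) to (281,250), centred between the open fingers and aligned with the pads.

```bash
python3 - <<'E'
from h import *
st=manip.get_state()
print(onz('wrist',(282,172),.116,st).round(4),onz('wrist',(281,249),.116,st).round(4))
E
```

```text
[ 0.486  -0.0393  0.116 ] [ 0.4724 -0.0966  0.116 ]
```

Call:
move_arm(
  deltas=[
    [[0.009,0.0014,0.03,0,-1],[0.009,0.0014,0.06,0,-1],[0.009,0.0014,0.085,0,-1],[0.009,0.0014,0.0943,0,-1],[0.009,0.0014,0.0943,0,-1]],
  ],
)

```text
clock: 2.5
position: [0.479, -0.0695, 0.1053]
ee_rot: [0.0, 0.781, 0.625, 0.0]
contact_force: [0.1, 0.4, 0.7]
width: 0.0856
gripper_force: 0.0
```

Call:
move_arm(
  deltas=[
    [[0,0,0,0,0.3],[0,0,0,0,0.6],[0,0,0,0,1],[0,0,0,0,1],[0,0,0,0,1],[0,0,0,0,1],[0,0,0,0,1],[0,0,0,0,1]],
  ],
  squeeze=20,
)

```text
clock: 3.3
position: [0.4783, -0.0691, 0.105]
ee_rot: [-0.0, 0.781, 0.625, -0.0]
contact_force: [-2.3, 0.1, 3.7]
width: 0.0095
gripper_force: 20.7
```

```bash
python3 - <<'E'
from h import *
go((.4785,-.069,.105),-12.4);s=manip.get_state();print(s['width'],s['gripper_force'])
E
```

```text
pos [ 0.4783 -0.0691  0.105 ] yang -12.65 delta [ 0.0002  0.0003 -0.    ] tw -0.0021 n 0.005059980377208609 0.02876034955562777 t 3.3 F [-2.3   0.05  3.71]
0.009460725602517242 20.740617513656616
```

Call:
move_arm(
  deltas=[
    [[0,0.0002,-0.0006,0,1],[0,0.0004,-0.0012,0,1],[0,0.0006,-0.0018,0,1],[0,0.0008,-0.0025,0,1],[0,0.0008,-0.0025,0,1]],
  ],
)

```text
clock: 3.8
position: [0.4787, -0.0692, 0.1064]
ee_rot: [-0.0, 0.781, 0.625, -0.0]
contact_force: [-1.0, -0.3, -3.0]
width: 0.0092
gripper_force: 20.2
```

Call:
move_arm(
  deltas=[
    [[0,0.0002,-0.0006,0,1],[0,0.0004,-0.0012,0,1],[0,0.0006,-0.0018,0,1],[0,0.0008,-0.0025,0,1],[0,0.0008,-0.0025,0,1]],
  ],
)

```text
clock: 4.3
position: [0.4795, -0.0694, 0.1088]
ee_rot: [-0.0, 0.781, 0.625, -0.0]
contact_force: [-1.4, -0.1, -2.6]
width: 0.0091
gripper_force: 20.2
```

Call:
move_arm(
  deltas=[
    [[0,0.0002,-0.0006,0,1],[0,0.0004,-0.0012,0,1],[0,0.0005,-0.0016,0,1],[0,0.0005,-0.0016,0,1]],
  ],
)

```text
clock: 4.7
position: [0.48, -0.0695, 0.11]
ee_rot: [-0.0, 0.781, 0.625, -0.0]
contact_force: [-2.6, 0.2, -3.2]
width: 0.0092
gripper_force: 20.2
```

Call:
move_arm(
  deltas=[
    [[0,0.0002,-0.0006,0,1],[0,0.0004,-0.0012,0,1],[0,0.0004,-0.0012,0,1]],
  ],
)

```text
clock: 5.0
position: [0.4801, -0.0695, 0.1105]
ee_rot: [-0.0, 0.781, 0.625, -0.0]
contact_force: [-1.5, 0.6, -8.1]
width: 0.0095
gripper_force: 19.7
```

Call:
move_arm(
  deltas=[
    [[0,0.0002,-0.0006,0,1],[0,0.0004,-0.0012,0,1],[0,0.0004,-0.0012,0,1]],
  ],
)

```text
clock: 5.3
position: [0.4803, -0.0696, 0.1111]
ee_rot: [-0.0, 0.781, 0.625, -0.0]
contact_force: [-0.3, 0.0, -14.7]
width: 0.0093
gripper_force: 19.3
```

The force rose to 14.7 N at about 5–6 mm of lift and the lid stopped hard, so it is caught. I'll let it down gently.

Call:
move_arm(
  deltas=[
    [[0,-0.0004,0.001,0,1],[0,-0.0007,0.002,0,1],[0,-0.001,0.003,0,1],[0,-0.0013,0.004,0,1],[0,-0.0016,0.005,0,1],[0,-0.0019,0.006,0,1],[0,-0.0022,0.007,0,1],[0,-0.0025,0.008,0,1],[0,-0.0028,0.0088,0,1],[0,-0.0028,0.0088,0,1],[0,-0.0028,0.0088,0,1]],
  ],
)

```text
clock: 6.4
position: [0.4783, -0.0691, 0.1051]
ee_rot: [-0.0, 0.781, 0.625, -0.0]
contact_force: [-4.5, 1.1, 2.0]
width: 0.0093
gripper_force: 20.7
```

Call:
move_arm(
  deltas=[
    [[0,0,0,0,-1],[0,0,0,0,-1],[0,0,0,0,-1],[0,0,0,0,-1],[0,0,-0.05,0,-1],[0,0,-0.1,0,-1],[0,0,-0.13,0,-1],[0,0,-0.13,0,-1]],
  ],
)

```text
clock: 7.2
position: [0.4815, -0.07, 0.2128]
ee_rot: [0.004, 0.781, 0.625, 0.003]
contact_force: [-0.3, -0.7, -0.2]
width: 0.0854
gripper_force: 0.0
```

```bash
python3 - <<'E'
from h import *
go((.417,-.187,.21),-102.4);print(manip.get_state()['qpos'])
E
```

```text
pos [ 0.4815 -0.07    0.2128] yang -12.66 delta [-0.1604 -0.0466  0.0032] tw 0.7478 n 2.6724424750780496 10.447248382144272 t 7.2 F [-0.33 -0.65 -0.16]
[-2.87502154e-01  1.55236854e-01  1.73511156e+00  3.85223947e-06
  1.24170889e+00 -6.65742239e-02]
```

Call:
move_arm(
  deltas=[
    [[-0.156,-0.043,0,0.7478,-1],[-0.156,-0.043,0,0.7478,-1],[-0.156,-0.043,0,0.7478,-1],[-0.156,-0.043,0,0.7478,-1],[-0.156,-0.043,0,0.7478,-1],[-0.156,-0.043,0,0.7478,-1],[-0.156,-0.043,0,0.7478,-1],[-0.156,-0.043,0,0.7478,-1],[-0.156,-0.043,0,0.7478,-1],[-0.156,-0.043,0,0.7478,-1],[-0.156,-0.043,0,0.7478,-1],[-0.156,-0.043,0,0.7478,-1]],
  ],
)

```text
clock: 8.4
position: [0.4173, -0.1832, 0.2079]
ee_rot: [-0.0, 0.994, -0.108, -0.001]
contact_force: [0.4, -0.7, 0.6]
width: 0.0855
gripper_force: 0.0
```

```bash
python3 - <<'E'
from h import *
st=manip.get_state()
im=manip.get_image('wrist');cv2.imwrite('pics/w3.png',im[:,:,::-1])
go((.417,-.187,.094),-102.4);print(manip.get_state()['qpos'])
E
```

```text
pos [ 0.4173 -0.1832  0.208 ] yang -102.31 delta [0.0008 0.0048 0.1425] tw 0.0007 n 2.2813966083923014 0.010445769579930639 t 8.45 F [ 0.7   0.39 -0.73]
[-5.66494088e-01  1.18104239e-01  1.79331245e+00 -2.40996265e-05
  1.23146195e+00  1.21916478e+00]
```

View pics/w3.png

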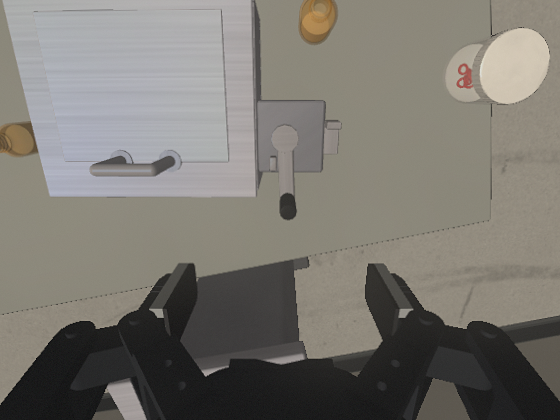

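The knob top is at about (288,211), the lever pivot at (285,137), and the jar and bottles stand well clear.

```bash
python3 - <<'E'
from h import *
st=manip.get_state()
print(onz('wrist',(288,211),.117,st).round(4),onz('wrist',(285,137),.08,st).round(4))
go((.418,-.187,.094),-102.4)
E
```

```text
[ 0.4166 -0.1891  0.117 ] [ 0.4707 -0.1988  0.08  ]
pos [ 0.4173 -0.1832  0.208 ] yang -102.31 delta [0.002  0.0045 0.1425] tw 0.0007 n 2.2814246104417206 0.010445769579930639 t 8.45 F [ 0.7   0.39 -0.73]
```

Call:
move_arm(
  deltas=[
    [[0.0015,0.0048,0.05,0,-1],[0.0015,0.0048,0.1,0,-1],[0.0015,0.0048,0.13,0,-1],[0.0015,0.0048,0.142,0,-1],[0.0015,0.0048,0.142,0,-1],[0.0015,0.0048,0.142,0,-1]],
  ],
)

```text
clock: 9.05
position: [0.4188, -0.1879, 0.0961]
ee_rot: [0.0, 0.994, -0.108, 0.001]
contact_force: [0.1, 0.8, -0.3]
width: 0.0854
gripper_force: 0.0
```

Close on the knob.

Call:
move_arm(
  deltas=[
    [[0,0,0,0,0.3],[0,0,0,0,0.5],[0,0,0,0,1],[0,0,0,0,1],[0,0,0,0,1],[0,0,0,0,1],[0,0,0,0,1]],
  ],
  squeeze=20,
)

```text
clock: 9.75
position: [0.418, -0.1875, 0.0956]
ee_rot: [0.0, 0.994, -0.108, 0.0]
contact_force: [-1.5, 0.3, 3.5]
width: 0.0131
gripper_force: 22.2
```

```bash
python3 - <<'E'
from h import *
st=manip.get_state();go((.418,-.187,.094));print(st['width'],st['gripper_force'])
M=R(st);pv=np.array([.4712,-.1977]);k=st['position'][:2]-pv;print(np.hypot(*k),np.degrees(np.arctan2(k[1],k[0])))
u=k/np.hypot(*k);a0=np.arctan2(k[1],k[0])
pv=np.array([.4712,-.1977]);r=np.hypot(*k)
for d in list(range(8,93,8))+[92]:
    a=a0+np.radians(d);p=pv+r*np.array([np.cos(a),np.sin(a)]);w=np.append(p-st['position'][:2],0)
    print(d,(M.T@w/.8).round(4),round(-d/120,4))
E
```

```text
pos [ 0.418  -0.1875  0.0956] yang -102.38 delta [-0.0001 -0.0007  0.0019] tw 0.0 n 0.032924584455868655 0.0 t 9.75 F [-1.52  0.26  3.49]
0.013077076047772916 22.191920578479767
0.05417381461762487 169.1936504676456
8 [0.0009 0.0094 0.    ] -0.0667
16 [0.0031 0.0186 0.    ] -0.1333
24 [0.0066 0.0274 0.    ] -0.2
32 [0.0113 0.0356 0.    ] -0.2667
40 [0.017  0.0431 0.    ] -0.3333
48 [0.0238 0.0497 0.    ] -0.4
56 [0.0314 0.0553 0.    ] -0.4667
64 [0.0397 0.0598 0.    ] -0.5333
72 [0.0485 0.0631 0.    ] -0.6
80 [0.0578 0.0651 0.    ] -0.6667
88 [0.0672 0.0659 0.    ] -0.7333
92 [0.0719 0.0657 0.    ] -0.7667
```

Call:
move_arm(
  deltas=[
    [[0.0003,0.0047,0,-0.0333,1],[0.0009,0.0094,0,-0.0667,1],[0.0018,0.014,0,-0.1,1],[0.0031,0.0186,0,-0.1333,1],[0.0047,0.023,0,-0.1667,1],[0.0066,0.0274,0,-0.2,1],[0.0088,0.0316,0,-0.2333,1],[0.0113,0.0356,0,-0.2667,1],[0.014,0.0395,0,-0.3,1],[0.017,0.0431,0,-0.3333,1],[0.0238,0.0497,0,-0.4,1],[0.0238,0.0497,0,-0.4,1]],
  ],
)

```text
clock: 10.95
position: [0.428, -0.2307, 0.0955]
ee_rot: [-0.0, 0.952, 0.306, -0.0]
contact_force: [-2.6, 0.2, 4.8]
width: 0.0133
gripper_force: 22.5
```

```bash
python3 - <<'E'
from h import *
st=manip.get_state();go((.418,-.187,.094));print(st['width'],st['gripper_force'])
M=R(st);pv=np.array([.4712,-.1977]);k=st['position'][:2]-pv;r=np.hypot(*k);a0=np.arctan2(k[1],k[0]);print(r,np.degrees(a0))
r=.0545
for d in [6,12,18,24,30,36,40,42,44]:
    a=a0+np.radians(d);p=pv+r*np.array([np.cos(a),np.sin(a)]);w=np.append(p-st['position'][:2],0)
    print(d,(M.T@w/.8).round(4),round(-d/120,4))
E
```

```text
pos [ 0.428  -0.2307  0.0955] yang -54.39 delta [ 0.0216 -0.0516  0.0018] tw 0.0 n 0.896085922869608 0.0 t 10.95 F [-2.58  0.15  4.82]
0.013302608996548127 22.473911941051483
0.05435463561225323 -142.67795422032444
6 [ 0.0004  0.0071 -0.    ] -0.05
12 [ 0.0017  0.0141 -0.    ] -0.1
18 [ 0.0038  0.0209 -0.    ] -0.15
24 [ 0.0065  0.0275 -0.    ] -0.2
30 [ 0.01    0.0338 -0.    ] -0.25
36 [ 0.014   0.0396 -0.    ] -0.3
40 [ 0.0171  0.0433 -0.    ] -0.3333
42 [ 0.0187  0.045  -0.    ] -0.35
44 [ 0.0203  0.0467 -0.    ] -0.3667
```

Call:
move_arm(
  deltas=[
    [[0.0004,0.0071,0,-0.05,1],[0.0017,0.0141,0,-0.1,1],[0.0038,0.0209,0,-0.15,1],[0.0065,0.0275,0,-0.2,1],[0.01,0.0338,0,-0.25,1],[0.014,0.0396,0,-0.3,1],[0.0163,0.0424,0,-0.325,1],[0.0163,0.0424,0,-0.325,1]],
  ],
)

```text
clock: 11.75
position: [0.4579, -0.2499, 0.0955]
ee_rot: [-0.001, 0.796, 0.605, -0.0]
contact_force: [-2.3, 0.5, 5.3]
width: 0.0131
gripper_force: 22.5
```

Call:
move_arm(
  deltas=[
    [[0,0.0012,0,-0.01,1],[0,0.0012,0,-0.01,1]],
  ],
)

```text
clock: 11.95
position: [0.4585, -0.2501, 0.0954]
ee_rot: [-0.001, 0.79, 0.613, -0.0]
contact_force: [-2.7, 0.4, 5.8]
width: 0.0135
gripper_force: 22.5
```

Call:
move_arm(
  deltas=[
    [[0,0.0012,0,-0.01,1],[0,0.0012,0,-0.01,1]],
  ],
)

```text
clock: 12.15
position: [0.4587, -0.2501, 0.0954]
ee_rot: [-0.001, 0.783, 0.622, -0.001]
contact_force: [-4.9, 0.3, 6.5]
width: 0.0135
gripper_force: 22.6
```

```bash
python3 - <<'E'
from h import *
st=manip.get_state();go((.4595,-.2512,.0956))
pv=np.array([.4712,-.1977]);k=st['position'][:2]-pv;r=np.hypot(*k);a0=np.arctan2(k[1],k[0]);print(r,np.degrees(a0)%360)
E
```

```text
pos [ 0.4587 -0.2501  0.0954] yang -13.14 delta [-0.0011  0.0013 -0.0002] tw 0.0 n 0.028112831973885106 0.0 t 12.15 F [-4.9   0.3   6.49]
0.05385999519162117 256.5418827307124
```

Call:
move_arm(
  deltas=[
    [[0,0.0012,0,0,1],[0,0.0012,0,0,1]],
  ],
)

```text
clock: 12.35
position: [0.4587, -0.2501, 0.0954]
ee_rot: [-0.002, 0.783, 0.622, -0.001]
contact_force: [-6.2, 1.1, 7.3]
width: 0.0134
gripper_force: 22.8
```

Call:
move_arm(
  deltas=[
    [[0,0.0012,0,0,1],[0,0.0012,0,0,1],[0,0.0012,0,0,1]],
  ],
)

```text
clock: 12.65
position: [0.4588, -0.2501, 0.0954]
ee_rot: [-0.003, 0.783, 0.622, -0.002]
contact_force: [-7.7, 1.9, 9.0]
width: 0.0132
gripper_force: 23.0
```

The lever is hard against its end stop. Next I'll relax the push, release the knob and go up.

Call:
move_arm(
  deltas=[
    [[0,-0.0024,0,0,1],[0,-0.0024,0,0,-1],[0,-0.0024,0,0,-1],[0,-0.0024,0,0,-1],[0,-0.0024,0,0,-1],[0,-0.0024,-0.04,0,-1],[0,-0.0024,-0.09,0,-1],[0,-0.0024,-0.13,0,-1],[0,-0.0024,-0.13,0,-1],[0,-0.0024,-0.13,0,-1]],
  ],
)

```text
clock: 13.65
position: [0.4605, -0.2509, 0.1997]
ee_rot: [0.001, 0.783, 0.622, 0.0]
contact_force: [-0.3, 0.1, 0.1]
width: 0.0851
gripper_force: 0.0
```

```bash
python3 - <<'E'
from h import *
st=manip.get_state()
go((.4783,-.0691,.20),-12.4)
im=manip.get_image('wrist');cv2.imwrite('pics/w4.png',im[:,:,::-1])
E
```

```text
pos [ 0.4605 -0.2509  0.1997] yang -13.01 delta [ 0.2264 -0.0295 -0.0005] tw -0.005 n 3.653633159806318 0.07051786705729668 t 13.65 F [-0.27  0.08  0.11]
```

View pics/w4.png

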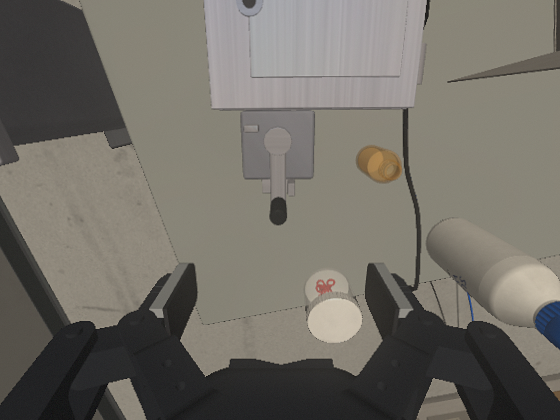

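The lever now points straight to the case's right, with the knob at (278,210) and the pivot at (278,142), up by the stop tab. The bottle is undisturbed. I'm going back to the handle.

Call:
move_arm(
  deltas=[
    [[0.06,-0.0295,0,-0.004,-1],[0.12,-0.0295,0,-0.004,-1],[0.18,-0.0295,0,-0.004,-1],[0.2264,-0.0295,0,-0.004,-1],[0.2264,-0.0295,0,-0.004,-1],[0.2264,-0.0295,0,-0.004,-1]],
  ],
)

```text
clock: 14.3
position: [0.4771, -0.0682, 0.1978]
ee_rot: [-0.001, 0.779, 0.627, -0.001]
contact_force: [0.2, 0.5, 0.5]
width: 0.0858
gripper_force: 0.0
```

```bash
python3 - <<'E'
from h import *
go((.4783,-.0691,.105),-12.4)
E
```

```text
pos [ 0.4771 -0.0682  0.1978] yang -12.38 delta [-0.0007  0.002   0.116 ] tw 0.0002 n 1.856183476803616 0.0028347007380902156 t 14.3 F [0.17 0.46 0.47]
```

Call:
move_arm(
  deltas=[
    [[0,0.0005,0.04,0,-1],[0,0.0005,0.08,0,-1],[0,0.0005,0.105,0,-1],[0,0.0005,0.1165,0,-1],[0,0.0005,0.1165,0,-1],[0,0.0005,0.1165,0,0.3],[0,0.0005,0.1165,0,0.6],[0,0.0005,0.1165,0,1],[0,0.0005,0.1165,0,1],[0,0.0005,0.1165,0,1],[0,0.0005,0.1165,0,1],[0,0.0005,0.1165,0,1]],
  ],
  squeeze=25,
)

```text
clock: 15.5
position: [0.4782, -0.069, 0.1065]
ee_rot: [0.0, 0.78, 0.626, -0.0]
contact_force: [-2.6, -0.1, 4.8]
width: 0.0087
gripper_force: 24.5
```

```bash
python3 - <<'E'
from h import *
st=manip.get_state();go((.4783,-.0691,.105),-12.4);print(st['width'],st['gripper_force'])
M=R(st);ex=np.array([np.cos(np.radians(-12.45)),np.sin(np.radians(-12.45)),0])
for th in [.03,.06,.09,.12,.15,.2,.25,.3,.35,.4,.45,.5,.55,.6,.65,.7,.75,.8,.85,.9,.95,1,1.05]:
    x0,z0=-.134,.046;c,s=np.cos(th),np.sin(th)
    x=x0*c+z0*s;z=-x0*s+z0*c
    d=ex*(x-x0)+np.array([0,0,z-z0]);print(th,(M.T@d/.8).round(4))
E
```

```text
pos [ 0.4782 -0.069   0.1065] yang -12.5 delta [-0.0001  0.0001  0.0019] tw -0.0008 n 0.030105920681135722 0.01167301194304278 t 15.5 F [-2.55 -0.08  4.82]
0.008697240613286339 24.523352086544037
0.03 [ 0.      0.0018 -0.005 ]
0.06 [ 0.      0.0037 -0.0099]
0.09 [ 0.      0.0058 -0.0148]
0.12 [ 0.      0.0081 -0.0196]
0.15 [ 0.      0.0105 -0.0244]
0.2 [ 0.      0.0148 -0.0321]
0.25 [ 0.      0.0194 -0.0397]
0.3 [ 0.      0.0245 -0.0469]
0.35 [ 0.      0.0299 -0.0539]
0.4 [ 0.      0.0356 -0.0607]
0.45 [ 0.      0.0417 -0.0671]
0.5 [ 0.      0.0481 -0.0733]
0.55 [ 0.      0.0548 -0.0791]
0.6 [ 0.      0.0617 -0.0845]
0.65 [ 0.      0.069  -0.0896]
0.7 [ 0.0001  0.0764 -0.0944]
0.75 [ 0.0001  0.0841 -0.0987]
0.8 [ 1.000e-04  9.210e-02 -1.027e-01]
0.85 [ 1.000e-04  1.002e-01 -1.063e-01]
0.9 [ 1.000e-04  1.084e-01 -1.094e-01]
0.95 [ 1.000e-04  1.168e-01 -1.122e-01]
1 [ 1.000e-04  1.254e-01 -1.145e-01]
1.05 [ 1.000e-04  1.340e-01 -1.164e-01]
```

Call:
move_arm(
  deltas=[
    [[0,0.0009,-0.0025,0,1],[0,0.0018,-0.005,0,1],[0,0.0027,-0.0075,0,1],[0,0.0037,-0.0099,0,1],[0,0.0037,-0.0099,0,1],[0,0.0037,-0.0099,0,1]],
  ],
)

```text
clock: 16.1
position: [0.4808, -0.0696, 0.1138]
ee_rot: [-0.0, 0.78, 0.626, -0.0]
contact_force: [-0.9, 0.4, -3.9]
width: 0.0091
gripper_force: 24.4
```

Call:
move_arm(
  deltas=[
    [[0,0.001,-0.0025,0,1],[0,0.0021,-0.0049,0,1],[0,0.0032,-0.0073,0,1],[0,0.0044,-0.0097,0,1],[0,0.0044,-0.0097,0,1]],
  ],
)

```text
clock: 16.6
position: [0.4842, -0.0704, 0.122]
ee_rot: [-0.0, 0.78, 0.626, -0.0]
contact_force: [-3.6, 2.0, -0.3]
width: 0.009
gripper_force: 24.5
```

The lid is free and rising, so I'll follow the arc.

Call:
move_arm(
  deltas=[
    [[0,0.0024,-0.0048,0,1],[0,0.0067,-0.0125,0,1],[0,0.0113,-0.0201,0,1],[0,0.0164,-0.0273,0,1],[0,0.0218,-0.0343,0,1],[0,0.0275,-0.0411,0,1],[0,0.0336,-0.0475,0,1],[0,0.04,-0.0537,0,1],[0,0.0467,-0.0595,0,1],[0,0.0467,-0.0595,0,1]],
  ],
)

```text
clock: 17.6
position: [0.5202, -0.0784, 0.1714]
ee_rot: [-0.001, 0.78, 0.626, -0.001]
contact_force: [-9.9, 2.5, 6.3]
width: 0.0088
gripper_force: 24.8
```

```bash
python3 - <<'E'
from h import *
st=manip.get_state();print(st['contact_force'].round(2),st['width'],st['gripper_force'])
M=R(st);ex=np.array([np.cos(np.radians(-12.45)),np.sin(np.radians(-12.45)),0])
ph=np.array([.4783,-.0691,.105+.011])+.134*ex;ph[2]=.07
g=st['position']+[0,0,.011];v=g-ph;print('r',np.hypot(v@ex,v[2]),'th',np.arctan2(v[2],-(v@ex))-np.arctan2(.046,.134),'y',v@[-ex[1],ex[0],0])
E
```

```text
[-9.89  2.5   6.27] 0.008844565134546926 24.760136604309082
r 0.14471217246789903 th 0.5592193011204187 y -6.4886299318784675e-06
```

Call:
move_arm(
  deltas=[
    [[0,0.0057,-0.007,0,1],[0,0.013,-0.0121,0,1],[0,0.0204,-0.0169,0,1],[0,0.0281,-0.0212,0,1],[0,0.0361,-0.0252,0,1],[0,0.0361,-0.0252,0,1]],
  ],
)

```text
clock: 18.2
position: [0.5511, -0.0853, 0.1925]
ee_rot: [0.002, 0.78, 0.626, 0.001]
contact_force: [-5.4, 1.4, 7.9]
width: 0.0093
gripper_force: 25.1
```

```bash
cat >>h.py <<'E'
def lid():
    st=manip.get_state();print(st['contact_force'].round(2),st['width'],st['gripper_force'])
    ex=np.array([np.cos(np.radians(-12.45)),np.sin(np.radians(-12.45)),0])
    ph=np.array([.4783,-.0691,.105+.011])+.134*ex;ph[2]=.07
    g=st['position']+[0,0,.011];v=g-ph;print('r',np.hypot(v@ex,v[2]),'th',np.arctan2(v[2],-(v@ex))-np.arctan2(.046,.134),'y',v@[-ex[1],ex[0],0])
E
python3 -c "
from h import *
lid();im=manip.get_image('side');cv2.imwrite('pics/s2.png',cv2.resize(im[150:290,180:360,::-1],None,fx=4,fy=4))"
```

```text
[-5.43  1.38  7.88] 0.009333307028469648 25.124612152576447
r 0.14613337120449982 th 0.8213963945962168 y -8.051540729720102e-05
```

View pics/s2.png

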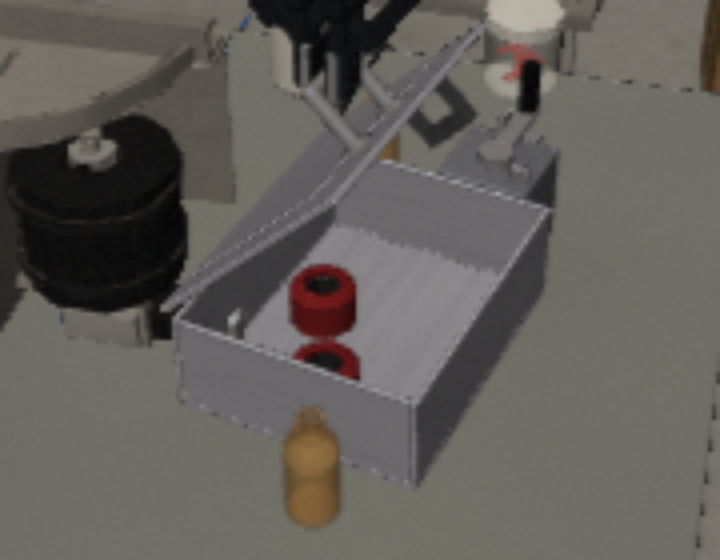

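The side crop shows the lid about 45° open with the bar held between the fingers, the lever at its stop, and the left bottle standing. I'll continue to 60°.

Call:
move_arm(
  deltas=[
    [[0,0.0077,-0.005,0,1],[0,0.0159,-0.0081,0,1],[0,0.0243,-0.0109,0,1],[0,0.0329,-0.0132,0,1],[0,0.0395,-0.0145,0,1],[0,0.0395,-0.0145,0,1],[0,0.0395,-0.0145,0,1]],
  ],
)

```text
clock: 18.95
position: [0.5822, -0.0922, 0.2025]
ee_rot: [0.002, 0.78, 0.626, 0.001]
contact_force: [-3.5, 0.9, 5.9]
width: 0.0087
gripper_force: 25.7
```

```bash
python3 -c "
from h import *
lid();im=manip.get_image('side');cv2.imwrite('pics/s3.png',cv2.resize(im[110:290,160:380,::-1],None,fx=3.3,fy=3.3))"
```

```text
[-3.54  0.93  5.94] 0.008721332250422428 25.73902130126953
r 0.14615719517741793 th 1.0506764867314353 y -0.0001377683908183275
```

View pics/s3.png

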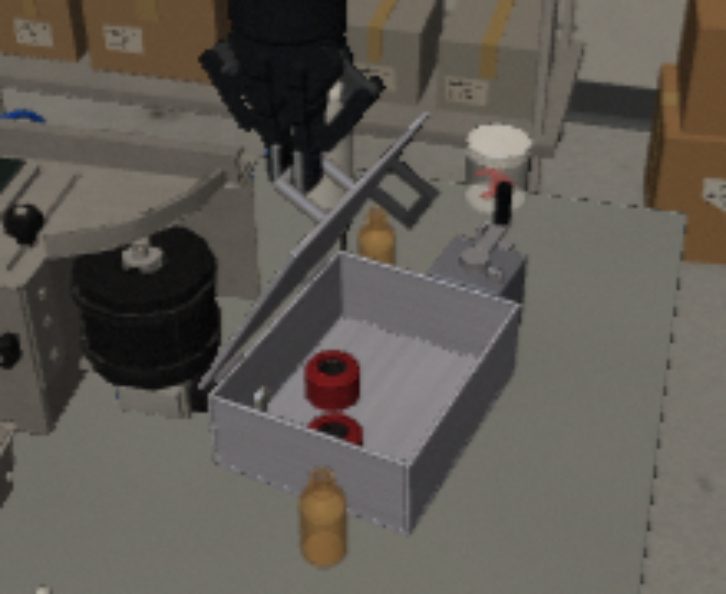

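The lid is held open with the bar between the fingers, and the bottles, jar and lever are in place. As a quick independent check of the angle, I'll project the lid's top corner, seen at crop (428,115), which is image (289.7,144.8).

```bash
python3 - <<'E'
from h import *
p=manip.camera_params('side');K=np.array([[p['fx'],0,p['cx']],[0,p['fy'],p['cy']],[0,0,1]])
a=np.radians(-12.45);ex=np.array([np.cos(a),np.sin(a),0]);ey=np.array([-ex[1],ex[0],0])
h=np.array([.4783,-.0691,0])+.134*ex;h[2]=.07
for th in(.9,1.0,1.05,1.1,1.2):
    c,s=np.cos(th),np.sin(th);o=[]
    for y in(-.1,.1):
        x0,z0=-.164,.004;X=h+ex*(x0*c+z0*s)+ey*y+np.array([0,0,-x0*s+z0*c])
        o.append(cv2.projectPoints(X[None],cv2.Rodrigues(p['R'])[0],p['t'],K,p['dist'])[0].ravel().round(1))
    print(th,*o)
lid();print(manip.get_state()['qd'].round(4))
E
```

```text
0.9 [295.2 151.5] [255.3 196.6]
1.0 [290.2 146.8] [249.3 191.2]
1.05 [287.5 144.7] [246.2 188.7]
1.1 [284.8 142.6] [243.1 186.3]
1.2 [279.1 138.9] [236.5 181.8]
[-3.63  1.47  6.09] 0.008514292042685041 25.730750262737274
r 0.14619506488398365 th 1.0501980576972396 y -0.00013534677461697376
[-0.0016 -0.      0.0038  0.0003 -0.0014  0.0006]
```

The image agrees, at about 1.03–1.05 rad, and the arm is steady.

```bash
python3 -c "
from h import *
print(manip.sign_off())"
```

```text
the job is handed in; nothing more can be done
None
```

The first gentle lift found the lid caught, so I let it down, swung the lever to its end stop and lifted again; the gripper now holds the lid open at about 60 degrees (1.05 rad), steady, and the job is handed in at about 19 s with no sign in the pictures of anything round the case having moved.

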